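# Vent a hand piston pump and hold its piston part-drawn

### The arm

A 6-joint arm with a two-finger parallel gripper is mounted at the origin on the work surface. World frame = base frame: x ahead of the robot, y to its left, z up, the work surface at z = 0. Lengths are in m, angles in degrees, forces in N, time in s.
With the tool pointing down it reaches from about 0.2 to 0.875 m from the base axis. Payload 3.4 kg.
Tool frame: the origin (TCP) lies midway between the tips of the shut fingers; the grasp point (between the pads) lies 19 mm behind it; z points along the fingers, x is the direction in which the jaws open and shut, and the axes are right-handed (so a half turn about z gives the same grasp; the last joint's range is limited). The gripper opens to 94 mm and grips with 3 to 60 N. Pads are 16 mm wide; open, the fingers measure 119 mm over their backs; the gripper's body (75 mm by 177 mm) begins 78 mm behind the grasp point.
Start: joints at [63.025, 15.808, 86.224, -0, 77.962, -6.933], TCP at [0.197, 0.54, 0.205] pointing down, gripper open.
Joint ranges: [-165.64, 165.64], [-43.16, 119.46], [12.63, 154.43], [-67.54, 247.53], [6.08, 155.33], [-154.97, 154.97]. Speed limits (degrees/s): [147.25, 147.25, 180, 180, 180, 180].

### API

Orientations are given as [roll, pitch, yaw] about the fixed x, y, z axes, in that order (R = Rz(yaw) Ry(pitch) Rx(roll)).
In Python, from workcell import robot gives the robot as it stands.
- The arm moves only by the shell command python3 -m crank 'ROWS' [OPENING] [FORCE]. ROWS is JSON, a list of rows, each an object with "slide": the shift along the tool's x, y, z in cm, a list of three; "turn": the turn about the tool's z in degrees. A call has 1 to 10 rows; each row shifts and turns the commanded pose from where the row before left it, along the tool's axes as they then stand; what a row does not reach is not made up. A row lasts 1/12 s, in which the tool goes at most 41.7 mm and 7.16 degrees, less where a joint would pass 70% of its speed; a pose out of reach is approached as far as the arm can. A call is refused whole if a number of a shift passes 4.17 or a number of a turn 7.16, either way. A call with a gripper value outside its range is refused whole. OPENING is the opening, from -1 (shut) to 1 (fully open), set as the call begins (- or left out, the last holds). The fingers move at their own pace and stop on an object; FORCE is the grip in N (left out, the last holds). Time passes only in rows, so rows that do not move let the fingers close. It gives the time, the measured TCP pose, the force and the opening at its end, in the units of the state.
- robot.sense(): the state, without advancing time (a new reading comes with each control period).
- robot.get_image(name): name is "scene" or "side" or "wrist"; returns a dict with "pixels" (400x640x3 uint8, red, green, blue), "camera_matrix" (3x3 intrinsics, pixels), "T" (4x4, takes a point from camera to world coordinates); the wrist camera has in their place "T_tool_cam" (4x4, takes a point from camera to tool coordinates, whose origin is the TCP and whose axes are the tool frame's). Camera axes: x right, y down, z forward; pixel columns grow to the right and rows downward; lengths in m; the calibration is good to about 2 mm. The wrist camera is an equidistant fisheye: a pixel r from the principal point sees the ray r / f radians off the axis. A picture is of the moment at which its call begins: read the wrist's pose just before it. There is no depth.
- robot.hand_in(): hands the job in, once; it reports no verdict.
The state is a dict: "t": time; "joint_pos": joint angles; "joint_vel": joint speeds; "joint_torque": joint torques, N m; "tcp_pos": TCP position; "orientation": TCP orientation; "force": force on the tool from outside, world axes, zero at the start; "torque": the same for the moment, N m; "width": finger opening in m.
Only numpy, scipy, OpenCV 4.12 (cv2) and the standard library are available. Lean on these libraries where they do the work, as an engineer would, in place of code of your own. Each camera call takes 0.05 s, during which the arm holds its last target.

### The job

Open the pump's vent by lifting the orange ball off the blue knob and setting it gently in the hollow on top of the three white balls in the green dish, making a little pyramid. Then grip the blue knob and draw the piston out along its leaning barrel, without forcing it sideways, until the red band is fully out of the barrel's mouth but the yellow band below it is still inside. Finish while still holding the piston steady there, with the other things on the bench left where they were.

Things in the scene. Friction and masses are not known exactly. Their poses are not given: they have to be found in the camera images.
- stand: the pump's grey stand, fixed to the bench: base 150 x 110 mm, 14 mm high, with a grey post (30 x 50 mm, 75 mm high) behind the barrel. Origin: on the bench, under the foot of the barrel; x points to its back, away from the side the barrel leans to
- barrel: the pump's aluminium barrel on the stand, fixed: a tube 100 mm long, 40 mm in diameter (46 mm at the mouth). Origin: on its axis at its lower end, 22 mm above the bench. z is the bore's axis, pointing out of the mouth; it leans 15 degrees from vertical towards the stand's front (roughly towards the robot); y is level. Bore 22 mm wide, floor at z = 8 mm, mouth at z = 100 mm
- barrel_mouth (a point): centre of the barrel's mouth, on its axis
- piston: loose piston, 0.19 to 0.35 kg. Origin: centre of its foot; z points out of the barrel. White rod 20 mm in diameter from z = 0 to 108 mm (1 mm play all round in the bore), blue round knob 36 mm in diameter from z = 108 to 140, on it a blue rim (36 mm outside, 26 mm inside) to z = 148. At the start its foot rests on the bore's floor; let go, it slides back down
- knob (a point): centre of the piston's blue knob, on its axis (z = 124 mm of the piston); at the start 32 mm beyond the barrel's mouth (the knob's underside 16 mm beyond it)
- red_band (a point): centre of the red band round the rod (z = 52 to 64 mm of the piston); the yellow band is at z = 28 to 40 mm. Both are inside the barrel at the start. With the piston drawn 40 mm the red band is just fully out; drawn 52 mm, the yellow band reaches the mouth
- vent_ball: the orange ball, a hollow plastic ball 36 mm in diameter, 25 g, at the start lying loose in the rim on top of the blue knob, its underside standing 5 mm deep in the rim; use its centre point
- vent_ball_center (a point): centre of the orange ball; at the start 12 mm above the rim of the knob along the piston's axis
- dish: round green glass dish, 88 mm in diameter outside, 80 mm inside, 20 mm high, floor 6 mm thick, fixed to the bench. Origin: centre of its underside. Three white balls nearly fill its floor; a fourth ball lying in the hollow on top of them is over the dish's centre with its own centre about 53 mm above the bench
- ball1_center (a point): centre of white ball 1 in the dish, a hollow plastic ball 36 mm in diameter like the orange one, 25 g, loose; its centre lies 24 mm above the bench
- ball2_center (a point): centre of white ball 2 in the dish, a hollow plastic ball 36 mm in diameter like the orange one, 25 g, loose; its centre lies 24 mm above the bench
- ball3_center (a point): centre of white ball 3 in the dish, a hollow plastic ball 36 mm in diameter like the orange one, 25 g, loose; its centre lies 24 mm above the bench
- tape: roll of white tape lying flat, 64 mm in diameter, 19 mm high, loose; origin at the centre of its underside. Leave alone
- bottle: white plastic bottle, 80 mm in diameter, 160 mm tall, loose; origin at the centre of its underside. Leave alone
- jar: glass jar with a steel lid, 72 mm in diameter, 110 mm tall, loose; origin at the centre of its underside. Leave alone
- tipbox: blue box with a light grey lid, 124 x 89 x 85 mm, loose; origin at the centre of its underside. Leave alone
- marker: white marker pen with a green cap, 135 mm long, 15 mm thick, lying along its x axis, loose; origin at the centre of its underside. Leave alone
- beaker: glass beaker, 70 mm in diameter at the rim, 90 mm tall, loose; origin at the centre of its underside. Leave alone

How it is judged (in metres and radians):
On the way, in this order (a step that is already met when the one before it is completed fails the run):
1. the orange ball lies released and at rest in the hollow on top of the three white balls, the piston still home (z of vent_ball_center in the frame of dish between 0.047 and 0.058 m and horizontal distance between vent_ball_center and dish below 0.009 m and contact force between the fingers and vent_ball below 0.05 N and linear speed of vent_ball below 0.03 m/s and z of piston in the frame of barrel below 0.016 m), for 0.3 s.
2. the piston is drawn out along the bore so that the red band is out and the yellow band still inside (z of piston in the frame of barrel between 0.045 and 0.063 m), for 0.2 s.
At the end, for the whole second after the job is handed in: Robot gripping the piston: still (<10 mm/s), in line with the bore (4 deg), <30 N on the barrel, drawn 37 to 55 mm (red band out, yellow in, 3 mm to spare); orange ball released, at rest on the three white balls (centre 47-58 mm up, within 9 mm of the dish centre), these on the dish floor (all of step 2 and z of vent_ball_center in the frame of dish between 0.047 and 0.058 m and horizontal distance between vent_ball_center and dish below 0.009 m and contact force between the fingers and vent_ball below 0.05 N and linear speed of vent_ball below 0.03 m/s and z of each of ball1_center, ball2_center, ball3_center in the frame of dish below 0.03 m and horizontal distance between each of ball1_center, ball2_center, ball3_center and dish below 0.03 m and angle between the z axis of piston and the z axis of barrel, either way round below 0.07 rad and contact force between the fingers and piston above 2 N and contact force between piston and barrel below 30 N and linear speed of piston below 0.01 m/s); the arm keeps its last pose, push and grip.
It fails at once if the piston is pulled nearly or wholly out of the barrel (drawn more than 75 mm) (z of piston in the frame of barrel above 0.083 m).
It fails at once if the piston is jammed: while being drawn (over 4 mm out) it is forced against the barrel with more than 40 N (contact force between piston and barrel above 40 N and z of piston in the frame of barrel above 0.012 m).
It fails at once if the orange ball is dropped rather than set down (moving over 0.5 m/s while the fingers do not touch it) (contact force between the fingers and vent_ball below 0.05 N and linear speed of vent_ball above 0.5 m/s).
It fails at once if the orange ball falls onto the bench (height (world z) of vent_ball_center below 0.03 m).
It fails at once if a bystander is disturbed (moved more than 20 mm) (distance of any of tape, bottle, jar, tipbox, marker, beaker from where it was at the start of the episode above 0.02 m).
It also fails if it takes over 54 s, if anything falls off the work surface, if the arm or the gripper's body presses on something with over 40 N, if the wrist force passes 120 N, or if a joint passes its speed limit or range.

## Working session

There is one attempt and no reset: what is moved stays moved. The work goes in short steps, Python scripts to look and compute and a shell command to move; the robot and the scene stay as the last step left them, time stands still between calls to the robot, and variables do not carry over. Pictures are saved under pics/ and viewed, and the job is handed in when it is done.

```bash
ls; mkdir -p pics; python3 - <<'E'
from workcell import robot
import cv2, numpy as np
print(robot.sense())
for n in ["scene","side","wrist"]:
    im=robot.get_image(n)
    cv2.imwrite(f"pics/{n}0.png",im["pixels"][:,:,::-1])
    np.savez(f"pics/{n}0.npz",**im)
    print(n,{k:np.round(v,4).tolist() for k,v in im.items() if k!="pixels"})
E
```

```text
pics
{'t': 0.0, 'joint_pos': array([ 6.30249385e+01,  1.58432960e+01,  8.62943202e+01,  2.18565717e-03,
        7.79615038e+01, -6.93414813e+00]), 'joint_vel': array([ 0.05627122,  0.0124058 ,  0.10059173,  0.00399288,  0.0697649 ,
       -0.03891616]), 'joint_torque': array([-1.05719144e-03, -4.04589558e+01, -2.37221718e+01,  6.99577108e-02,
        3.46297736e-02, -1.18396292e-04]), 'tcp_pos': array([0.19679265, 0.53967271, 0.20465406]), 'orientation': array([-1.79985912e+02,  9.81370557e-02,  6.99586410e+01]), 'force': array([0.17541266, 0.62077927, 0.43100038]), 'torque': array([ 0.06021792, -0.0038913 , -0.01547034]), 'width': 0.09377723453942025}
scene {'camera_matrix': [[366.9677, 0.0, 323.4745], [0.0, 366.9677, 198.6519], [0.0, 0.0, 1.0]], 'T': [[0.1055, 0.8026, -0.5871, 1.1187], [0.9944, -0.0786, 0.0711, -0.0889], [0.0109, -0.5913, -0.8064, 0.8828], [0.0, 0.0, 0.0, 1.0]]}
side {'camera_matrix': [[461.5638, 0.0, 321.0327], [0.0, 461.5638, 203.0032], [0.0, 0.0, 1.0]], 'T': [[0.7359, -0.5127, 0.4422, 0.0705], [-0.677, -0.567, 0.4692, -0.5668], [0.0102, -0.6447, -0.7644, 1.0312], [0.0, 0.0, 0.0, 1.0]]}
wrist {'camera_matrix': [[309.7069, 0.0, 322.358], [0.0, 309.7069, 200.7868], [0.0, 0.0, 1.0]], 'T_tool_cam': [[1.0, -0.0001, -0.0004, -0.0004], [0.0002, 0.9612, 0.2758, -0.08], [0.0003, -0.2758, 0.9612, -0.1805], [0.0, 0.0, 0.0, 1.0]]}
```

View pics/scene0.png

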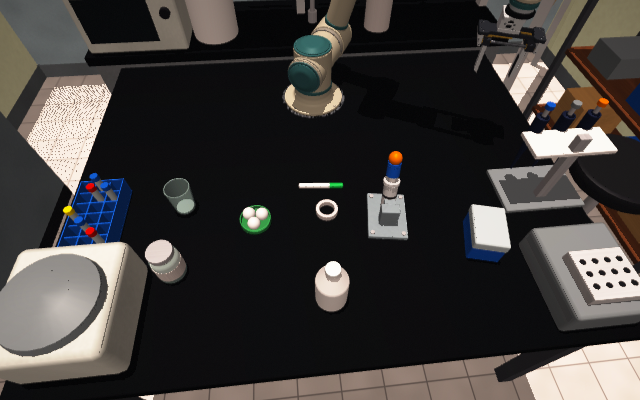

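View pics/side0.png

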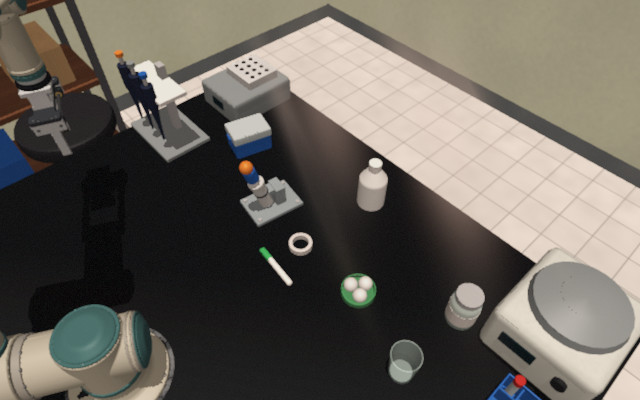

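View pics/wrist0.png

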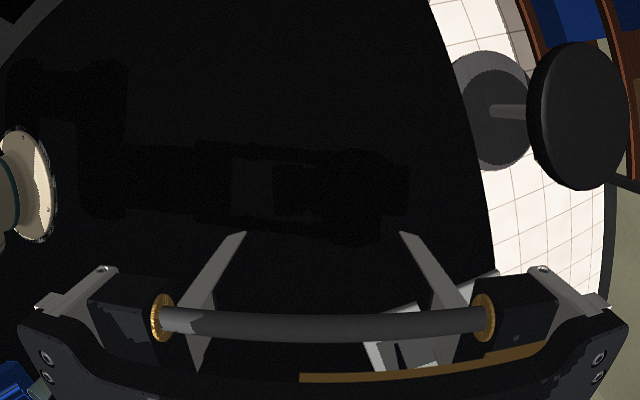

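The scene view shows the orange ball at about (396,158), the white balls in the dish at (256,218), and the pump stand at (387,216). The side view shows the ball at (246,168) and the dish at (358,290). Next I segment both views and triangulate.

```bash
cat > h.py <<'E'
import numpy as np, cv2
def load(n): return dict(np.load(n))
def ray(im,uv):
    K=im["camera_matrix"];T=im["T"]
    d=T[:3,:3]@np.linalg.inv(K)@np.array([uv[0],uv[1],1.]); return T[:3,3],d/np.linalg.norm(d)
def tri(rs):
    A=np.zeros((3,3));b=np.zeros(3)
    for o,d in rs:
        P=np.eye(3)-np.outer(d,d);A+=P;b+=P@o
    x=np.linalg.solve(A,b); return x,[np.linalg.norm((np.eye(3)-np.outer(d,d))@(x-o))for o,d in rs]
def plane(im,uv,z):
    o,d=ray(im,uv);return o+d*(z-o[2])/d[2]
def proj(im,p):
    T=im["T"];c=T[:3,:3].T@(np.asarray(p)-T[:3,3]);u=im["camera_matrix"]@c;return u[:2]/u[2]
E
python3 - <<'E'
from h import *
S=load("pics/scene0.npz");D=load("pics/side0.npz")
def seg(im,lo,hi,box):
    x0,y0,x1,y1=box
    hsv=cv2.cvtColor(im["pixels"],cv2.COLOR_RGB2HSV)
    m=cv2.inRange(hsv,lo,hi);mm=np.zeros_like(m);mm[y0:y1,x0:x1]=m[y0:y1,x0:x1]
    n,l,st,c=cv2.connectedComponentsWithStats(mm)
    return [(st[i].tolist(),c[i].round(2).tolist()) for i in range(1,n) if st[i][4]>8]
for nm,im,bb,db in [("S",S,(360,130,430,250),(230,195,285,240)),("D",D,(225,150,305,225),(335,270,380,310))]:
    print(nm,"orange",seg(im,(3,150,120),(18,255,255),bb))
    print(nm,"blue",seg(im,(100,100,40),(125,255,255),bb))
    print(nm,"white",seg(im,(0,0,150),(180,60,255),db))
    print(nm,"green",seg(im,(45,80,40),(85,255,255),db))
for n,im,b in [("S",S,(360,130,440,250)),("Sd",S,(230,190,290,245)),("D",D,(225,145,310,230)),("Dd",D,(330,265,385,315))]:
    x0,y0,x1,y1=b
    cv2.imwrite(f"pics/crop_{n}.png",cv2.resize(im["pixels"][y0:y1,x0:x1,::-1],None,fx=5,fy=5,interpolation=cv2.INTER_CUBIC))
E
```

```text
S orange [([389, 151, 14, 13, 136], [395.19, 157.27])]
S blue [([386, 160, 16, 19, 194], [393.03, 170.15])]
S white [([243, 207, 25, 22, 349], [254.29, 216.07])]
S green [([239, 205, 32, 29, 362], [255.46, 221.92])]
D orange [([239, 160, 14, 14, 146], [245.29, 166.77])]
D blue [([232, 150, 33, 9, 171], [244.9, 152.8]), ([242, 166, 17, 18, 149], [251.48, 176.75])]
D white [([344, 276, 29, 26, 472], [358.32, 286.88])]
D green [([340, 273, 37, 36, 472], [357.7, 293.71])]
```

View pics/crop_S.png

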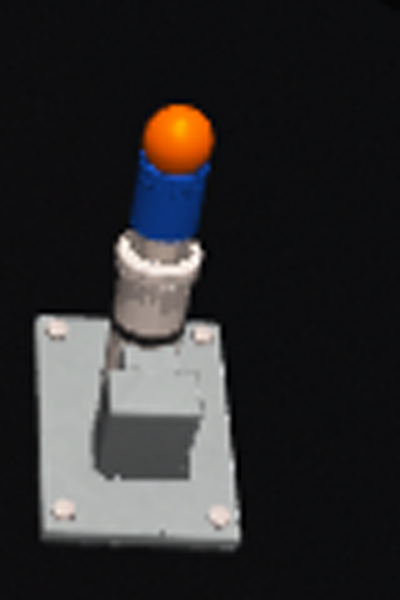

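View pics/crop_D.png

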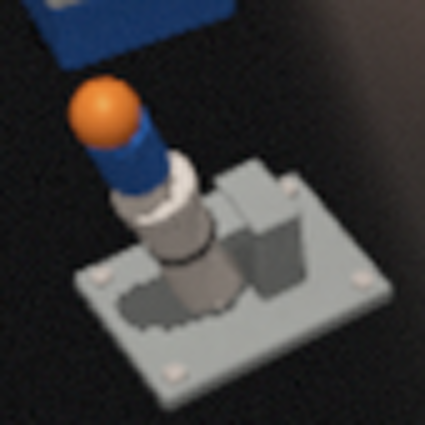

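View pics/crop_Dd.png

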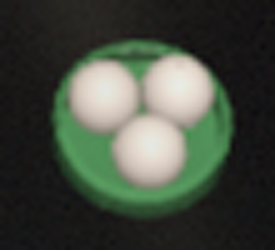

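View pics/crop_Sd.png

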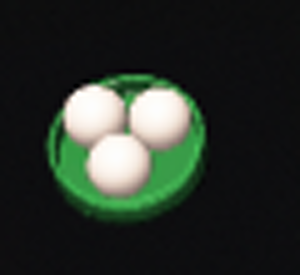

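```bash
python3 - <<'E'
from h import *
np.set_printoptions(precision=4,suppress=True)
S=load("pics/scene0.npz");D=load("pics/side0.npz")
c=lambda p,o:np.array(p)/5+np.array(o)-0.4
s=lambda p:c(p,(360,130)); d=lambda p:c(p,(225,145)); sd=lambda p:c(p,(230,190)); dd=lambda p:c(p,(330,265))
print("ball",tri([ray(S,s((179,139))),ray(D,d((105,111)))]))
ds=[(104,96),(178,91),(149,150)];ss=[(94,113),(160,117),(119,163)]
P=[plane(D,dd(p),.024) for p in ds];Q=[plane(S,sd(p),.024) for p in ss]
print("D balls",P,np.mean(P,0));print("S balls",Q,np.mean(Q,0))
for i in range(3):
    for j in range(3):
        t=tri([ray(S,sd(ss[i])),ray(D,dd(ds[j]))]); 
        if max(t[1])<.006: print(i,j,t)
# stand corners
A=[plane(S,s(p),.014) for p in [(37,316),(218,322),(238,540),(42,538)]]
B=[plane(D,d(p),.014) for p in [(78,278),(167,402),(393,290),(297,175)]]
print("S",np.array(A),np.mean(A,0));print("D",np.array(B),np.mean(B,0))
for X in (A,B):
    print([np.linalg.norm(X[i]-X[(i+1)%4]) for i in range(4)],[np.degrees(np.arctan2(*(X[(i+1)%4]-X[i])[[1,0]])) for i in range(4)])
# others
print("marker",plane(D,(276,266),.007),plane(S,(321,185),.007));print("tape",plane(D,(300,244),.0095),plane(S,(327,209),.0095))
for n,u,v in [("bottle",(372,160),(333,268))]: print(n,tri([ray(D,u),ray(S,v)]))
print("tipbox",tri([ray(D,(248,126)),ray(S,(491,217))])); 
E
```

```text
ball (array([0.4984, 0.1708, 0.1859]), [np.float64(6.704429055429936e-05), np.float64(6.704429055430581e-05)])
D balls [array([ 0.5293, -0.1912,  0.024 ]), array([ 0.5587, -0.2141,  0.024 ]), array([ 0.5243, -0.2274,  0.024 ])] [ 0.5374 -0.2109  0.024 ]
S balls [array([ 0.52  , -0.2288,  0.024 ]), array([ 0.5263, -0.1918,  0.024 ]), array([ 0.5549, -0.2146,  0.024 ])] [ 0.5337 -0.2117  0.024 ]
0 1 (array([ 0.5428, -0.2244,  0.0561]), [np.float64(0.0009533211233471458), np.float64(0.0009533211233472765)])
0 2 (array([ 0.5226, -0.2284,  0.0276]), [np.float64(0.00024054985015800352), np.float64(0.00024054985015778158)])
1 0 (array([ 0.5281, -0.1918,  0.0264]), [np.float64(0.00030026573935723746), np.float64(0.0003002657393572058)])
2 1 (array([ 0.5571, -0.2146,  0.0269]), [np.float64(0.0005190688175590873), np.float64(0.0005190688175592871)])
2 2 (array([ 0.5368, -0.2184, -0.0035]), [np.float64(0.00023119991078918837), np.float64(0.0002311999107892168)])
S [[0.4774 0.1189 0.014 ]
 [0.4923 0.2253 0.014 ]
 [0.6397 0.2014 0.014 ]
 [0.6278 0.0949 0.014 ]] [0.5593 0.1601 0.014 ]
D [[0.4928 0
[... 271 characters left out ...]
6), np.float64(-9.219951562223885), np.float64(-96.36243001423682), np.float64(170.9547891493376)]
[np.float64(0.10753749288123816), np.float64(0.14792495718920468), np.float64(0.10822059825296255), np.float64(0.14755175913789959)] [np.float64(-99.14639922569559), np.float64(-8.855313890525418), np.float64(81.05386373724313), np.float64(171.41042960246796)]
marker [ 0.4311 -0.0173  0.007 ] [ 0.4292 -0.0138  0.007 ]
tape [ 0.5218 -0.0079  0.0095] [ 0.5208 -0.0057  0.0095]
bottle (array([ 0.7768, -0.0199,  0.1629]), [np.float64(0.005136188148053277), np.float64(0.005136188148053284)])
tipbox (array([0.6535, 0.3932, 0.0998]), [np.float64(0.007879391499645519), np.float64(0.007879391499645552)])
```

Triangulated: ball ≈ (0.498, 0.171, 0.186), against an expected height of 0.184. Stand yaw ≈ -9°, with the foot near (0.541, 0.164). Dish ≈ (0.5355, -0.211). Now I turn the jaws to the barrel's level y axis and move above the ball.

```bash
python3 -m crank '[{"slide":[0,0,-2],"turn":-5.5},{"slide":[0,0,-2],"turn":-5.5},{"slide":[-2,2.2,-1],"turn":0},{"slide":[-2,2.2,0],"turn":0},{"slide":[-2,2.2,0],"turn":0},{"slide":[-2,2.2,0],"turn":0},{"slide":[-2,2.2,0],"turn":0},{"slide":[-2,2.2,0],"turn":0},{"slide":[-2,2.2,0],"turn":0},{"slide":[-2,2.2,0],"turn":0}]' 1 5
python3 -m crank '[{"slide":[-2,2.2,0],"turn":0},{"slide":[-2,2.2,0],"turn":0},{"slide":[-2,2.2,0],"turn":0},{"slide":[-2,2.2,0],"turn":0},{"slide":[-2,2.2,0],"turn":0},{"slide":[-2,2.2,0],"turn":0},{"slide":[-2,2.2,0],"turn":0},{"slide":[-1.5,2.2,0],"turn":0},{"slide":[0,0,0],"turn":0},{"slide":[0,0,0],"turn":0}]'
python3 - <<'E'
from workcell import robot
import cv2,numpy as np
s=robot.sense();im=robot.get_image("wrist");print(s["t"],s["tcp_pos"],s["orientation"],s["force"])
np.savez("pics/w1.npz",tcp=s["tcp_pos"],ori=s["orientation"],**im);cv2.imwrite("pics/w1.png",im["pixels"][:,:,::-1])
E
```

```text
t: 0.98
tcp_pos: [0.3462, 0.3532, 0.2553]
orientation: [-180.0, 0.0, 81.0]
force: [0.2, -0.8, -0.6]
width: 0.094
t: 1.82
tcp_pos: [0.4956, 0.1729, 0.2548]
orientation: [-179.9, 0.0, 80.8]
force: [-0.0, 1.0, 0.4]
width: 0.094
1.8167 [0.49557867 0.17292539 0.25484859] [-1.79918704e+02  5.42036534e-03  8.08107788e+01] [-0.04326766  0.9616782   0.43357424]
```

View pics/w1.png

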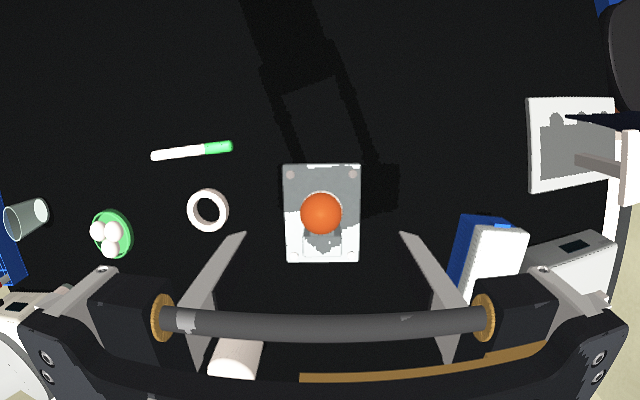

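The wrist view shows the orange ball at about (321,213) over the stand, with the jaws symmetric either side of it. I work out the ball's position from this view.

```bash
cat >> h.py <<'E'
from scipy.spatial.transform import Rotation as Ro
def wray(w,uv):
    K=w["camera_matrix"];T=w["T_tool_cam"]
    v=np.array([uv[0]-K[0,2],uv[1]-K[1,2]]);r=np.linalg.norm(v);th=r/K[0,0]
    d=np.array([*(np.sin(th)*v/max(r,1e-9)),np.cos(th)])
    R=Ro.from_euler("xyz",w["ori"],degrees=True).as_matrix()
    return R@T[:3,3]+w["tcp"],R@T[:3,:3]@d
def wplane(w,uv,z):
    o,d=wray(w,uv);return o+d*(z-o[2])/d[2]
def segc(im,lo,hi,box=None):
    hsv=cv2.cvtColor(im["pixels"],cv2.COLOR_RGB2HSV);m=cv2.inRange(hsv,lo,hi)
    if box: 
        mm=np.zeros_like(m);x0,y0,x1,y1=box;mm[y0:y1,x0:x1]=m[y0:y1,x0:x1];m=mm
    cs,_=cv2.findContours(m,cv2.RETR_EXTERNAL,cv2.CHAIN_APPROX_NONE);c=max(cs,key=cv2.contourArea)
    return cv2.minEnclosingCircle(c)
def toolvec(w,dw):
    return Ro.from_euler("xyz",w["ori"],degrees=True).as_matrix().T@dw
E
python3 - <<'E'
from h import *
np.set_printoptions(precision=4,suppress=True)
w=load("pics/w1.npz")
c=segc(w,(3,120,80),(18,255,255),(270,170,370,260));print(c)
p=wplane(w,c[0],.185);print(p)
o,d=wray(w,c[0]); 
r=np.linalg.norm(p-o);print("radius implied",r*np.sin(c[1]/309.7))
print("tool delta",toolvec(w,p-w["tcp"])*100)
for q in [(290,174),(354,174)]: print(q,wplane(w,q,.016))
# dish balls from wrist
for q in [(284,165),(361,164),(359,262),(286,262)]: print(q,wplane(w,q,.014))
x=cv2.resize(w["pixels"][190:270,70:250,::-1],None,fx=4,fy=4,interpolation=cv2.INTER_CUBIC);cv2.imwrite("pics/w1c.png",x)
E
```

```text
((320.45001220703125, 213.1374969482422), 20.960683822631836)
[0.4977 0.1703 0.185 ]
radius implied 0.01782984057906811
tool delta [-0.2215  0.2637  6.9845]
(290, 174) [0.4896 0.1279 0.016 ]
(354, 174) [0.5038 0.2153 0.016 ]
(284, 165) [0.4761 0.1217 0.014 ]
(361, 164) [0.4917 0.227  0.014 ]
(359, 262) [0.6403 0.2055 0.014 ]
(286, 262) [0.6225 0.0954 0.014 ]
```

View pics/w1c.png

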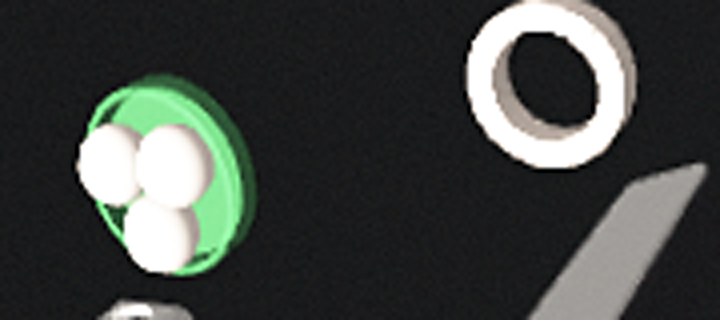

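The three views agree: ball at (0.498, 0.1705, ~0.185), with an implied radius of 17.8 mm against 18. I'll descend to TCP z ≈ 0.178, so the tips stay clear of the rim, and then check.

```bash
python3 -m crank '[{"slide":[-0.22,0.26,0],"turn":0},{"slide":[0,0,0.7],"turn":0},{"slide":[0,0,1.5],"turn":0},{"slide":[0,0,1.5],"turn":0},{"slide":[0,0,1.5],"turn":0},{"slide":[0,0,1.5],"turn":0},{"slide":[0,0,0.9],"turn":0},{"slide":[0,0,0],"turn":0},{"slide":[0,0,0],"turn":0}]' 1 4
python3 - <<'E'
from workcell import robot
import cv2,numpy as np
s=robot.sense();print(s["t"],s["tcp_pos"],s["orientation"],s["force"])
for n in ["wrist","side","scene"]:
    im=robot.get_image(n);np.savez(f"pics/{n}2.npz",tcp=s["tcp_pos"],ori=s["orientation"],**im)
    x=im["pixels"][:,:,::-1]
    if n=="side": x=cv2.resize(x[100:240,180:340],None,fx=5,fy=5)[:600]
    if n=="scene": x=cv2.resize(x[100:240,320:480],None,fx=5,fy=5)[:600]
    cv2.imwrite(f"pics/{n}2.png",x)
from h import *
w=load("pics/wrist2.npz");c=segc(w,(3,120,80),(18,255,255),(230,130,420,300));p=wplane(w,c[0],.185);print(c,p,toolvec(w,p-w["tcp"])*100)
E
```

```text
t: 2.62
tcp_pos: [0.4969, 0.1717, 0.1792]
orientation: [-180.0, 0.0, 81.0]
force: [-1.0, -0.6, 0.7]
width: 0.0935
2.6167 [0.49688227 0.17165136 0.17924289] [-1.79954420e+02  9.73576856e-03  8.10108103e+01] [-0.96923725 -0.60953051  0.71344936]
((321.380126953125, 249.0287628173828), 28.689748764038086) [0.4977962  0.17031167 0.185     ] [-0.11814134  0.11074419 -0.5757796 ]
```

View pics/wrist2.png

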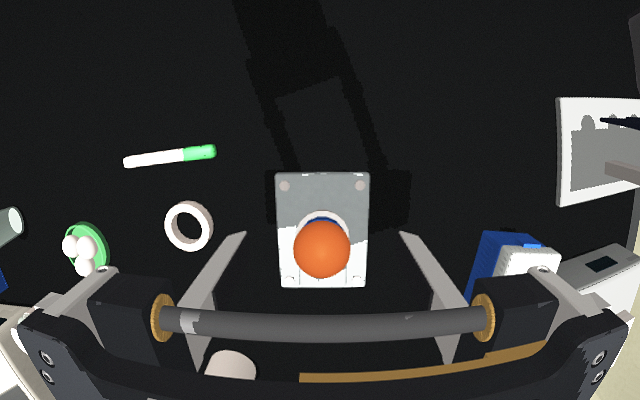

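View pics/scene2.png

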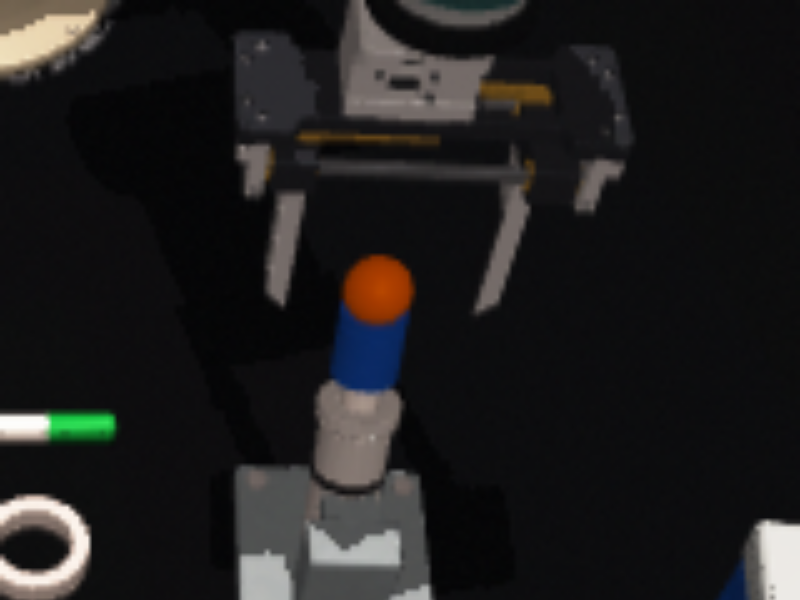

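The jaws straddle the ball with about 1 mm of offset. I make a small correction and close gently.

```bash
python3 -m crank '[{"slide":[-0.1,0.1,0.2],"turn":0},{"slide":[0,0,0],"turn":0},{"slide":[0,0,0],"turn":0}]' 0 4
python3 -m crank '[{"slide":[0,0,0],"turn":0},{"slide":[0,0,0],"turn":0},{"slide":[0,0,0],"turn":0},{"slide":[0,0,0],"turn":0},{"slide":[0,0,0],"turn":0},{"slide":[0,0,0],"turn":0}]' -1 4
python3 - <<'E'
from workcell import robot
print(robot.sense()["width"],robot.sense()["force"])
E
```

```text
t: 3.02
tcp_pos: [0.4984, 0.17, 0.1777]
orientation: [180.0, -0.0, 80.9]
force: [-0.2, -0.1, 0.5]
width: 0.0772
t: 3.52
tcp_pos: [0.4982, 0.1701, 0.1775]
orientation: [-180.0, -0.0, 81.0]
force: [0.4, 0.1, -0.3]
width: 0.0374
0.03737166196661471 [ 0.41573691  0.14951732 -0.31226934]
```

```bash
python3 -m crank '[{"slide":[0,0,0],"turn":0},{"slide":[0,0,0],"turn":0},{"slide":[0,0,0],"turn":0}]' -1 5
python3 -m crank '[{"slide":[0,0,-0.4],"turn":0},{"slide":[0,0,-0.4],"turn":0},{"slide":[0,0,-0.7],"turn":0},{"slide":[0,0,-1],"turn":0},{"slide":[0,0,0],"turn":0}]'
python3 - <<'E'
from workcell import robot
import cv2,numpy as np
s=robot.sense();print(s["t"],s["tcp_pos"],s["width"],s["force"])
x=[]
for n,b in [("wrist",(240,150,400,290)),("scene",(330,110,450,215)),("side",(200,110,320,215))]:
    im=robot.get_image(n);np.savez(f"pics/{n}3.npz",tcp=s["tcp_pos"],ori=s["orientation"],**im)
    x.append(cv2.resize(im["pixels"][b[1]:b[3],b[0]:b[2],::-1],(400,350),interpolation=cv2.INTER_CUBIC))
cv2.imwrite("pics/lift3.png",np.hstack(x[1:]));cv2.imwrite("pics/lift3w.png",x[0])
E
```

```text
t: 3.77
tcp_pos: [0.4983, 0.1701, 0.1775]
orientation: [180.0, -0.0, 81.0]
force: [0.4, -0.5, 0.2]
width: 0.0361
t: 4.18
tcp_pos: [0.4998, 0.1704, 0.205]
orientation: [179.8, -0.1, 81.0]
force: [0.2, 0.4, -0.4]
width: 0.0358
4.1833 [0.49977107 0.17039318 0.20503234] 0.03584394704093778 [ 0.17177148  0.38084129 -0.3798499 ]
```

View pics/lift3.png

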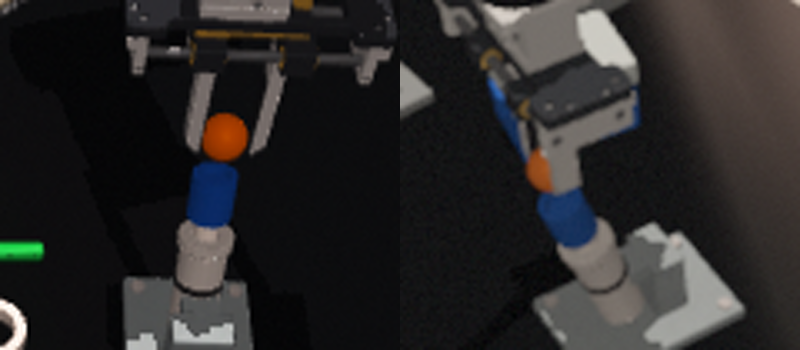

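View pics/lift3w.png

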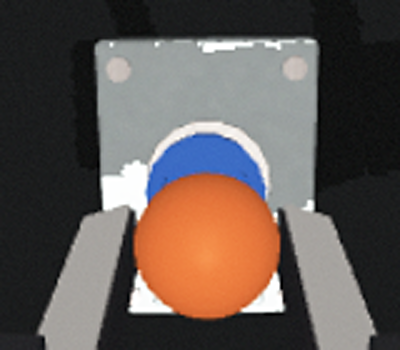

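The ball is held (width 36 mm) and the piston stayed home. I carry it over to the dish.

```bash
python3 -m crank '[{"slide":[-1,0.2,-1],"turn":0},{"slide":[-2,0.5,-1],"turn":0},{"slide":[-2.5,0.6,0],"turn":0},{"slide":[-2.5,0.6,0],"turn":0},{"slide":[-2.5,0.6,0],"turn":0},{"slide":[-2.5,0.6,0],"turn":0},{"slide":[-2.5,0.6,0],"turn":0},{"slide":[-2.5,0.6,0],"turn":0},{"slide":[-2.5,0.6,0],"turn":0},{"slide":[-2.5,0.6,0],"turn":0}]'
python3 -m crank '[{"slide":[-2.5,0.6,0],"turn":0},{"slide":[-2.5,0.6,0],"turn":0},{"slide":[-2.5,0.6,1],"turn":0},{"slide":[-2.5,0.7,2],"turn":0},{"slide":[-2.2,0.7,2],"turn":0},{"slide":[-1.5,0.7,2],"turn":0},{"slide":[-0.5,0.3,1],"turn":0},{"slide":[0,0,0],"turn":0},{"slide":[0,0,0],"turn":0}]'
python3 - <<'E'
from workcell import robot
import cv2,numpy as np
s=robot.sense();print(s["t"],s["tcp_pos"],s["width"],s["orientation"])
x=[]
for n,b in [("wrist",(0,0,640,400)),("scene",(200,160,320,265)),("side",(300,210,420,315))]:
    im=robot.get_image(n);np.savez(f"pics/{n}4.npz",tcp=s["tcp_pos"],ori=s["orientation"],**im)
    if n=="wrist": cv2.imwrite("pics/w4.png",im["pixels"][:,:,::-1]);continue
    x.append(cv2.resize(im["pixels"][b[1]:b[3],b[0]:b[2],::-1],(400,350),interpolation=cv2.INTER_CUBIC))
cv2.imwrite("pics/s4.png",np.hstack(x))
from h import *
w=load("pics/wrist4.npz");c=segc(w,(3,120,80),(18,255,255),(230,100,420,330));p=wplane(w,c[0],s["tcp_pos"][2]+.0075);print(c,p,toolvec(w,p-w["tcp"])*100)
E
```

```text
t: 5.17
tcp_pos: [0.516, -0.0677, 0.2229]
orientation: [180.0, 0.0, 80.9]
force: [0.1, -0.3, 0.2]
width: 0.0354
t: 5.92
tcp_pos: [0.5351, -0.2123, 0.1424]
orientation: [-179.9, -0.1, 80.9]
force: [-0.3, -0.8, -0.7]
width: 0.0356
5.9167 [ 0.53512614 -0.21226066  0.14241584] 0.03562236968289722 [-1.79921365e+02 -6.02845412e-02  8.09268983e+01]
((322.2336730957031, 247.86390686035156), 29.816091537475586) [ 0.53454713 -0.21283332  0.14991584] [-0.06489118 -0.04917468 -0.75000191]
```

View pics/w4.png

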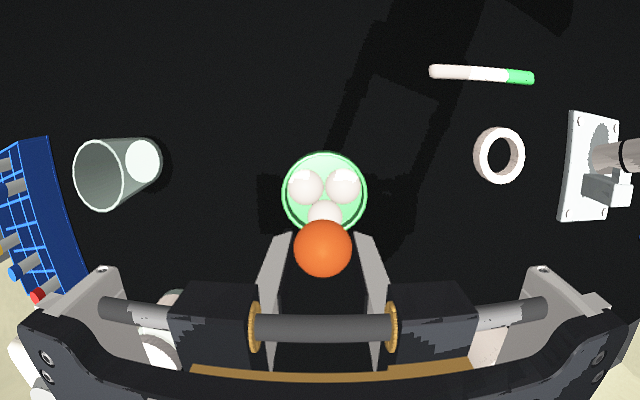

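View pics/s4.png

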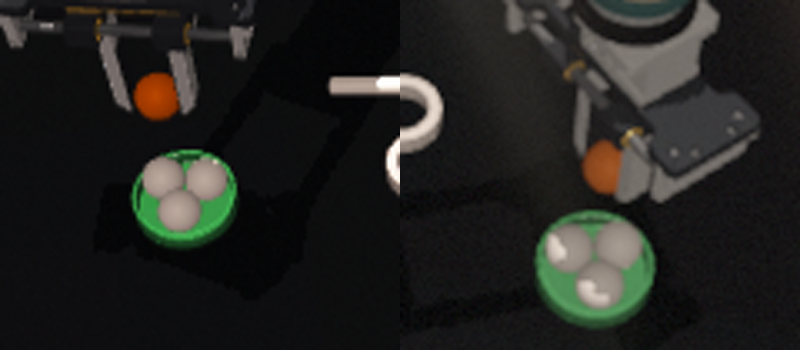

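The wrist view shows the dish centred at about (324,193), white balls at (305,187) and (343,186), the third partly hidden, and the orange ball at (322,248). I fit the dish rim next.

```bash
python3 - <<'E'
from h import *
from scipy.optimize import least_squares
np.set_printoptions(precision=4,suppress=True)
w=load("pics/wrist4.npz")
hsv=cv2.cvtColor(w["pixels"],cv2.COLOR_RGB2HSV);m=cv2.inRange(hsv,(40,40,60),(85,255,255));m[:140]=0;m[245:]=0;m[:,:270]=0;m[:,380:]=0
pts=[]
for th in np.radians(np.arange(-200,21,4)):   # image angles, upper part
    for r in range(55,25,-1):
        u,v=324+r*np.cos(th),193+r*np.sin(th)
        if m[int(round(v)),int(round(u))]: pts.append(wplane(w,(u+.3*np.cos(th),v+.3*np.sin(th)),.02)); break
pts=np.array(pts)
f=least_squares(lambda q:np.hypot(pts[:,0]-q[0],pts[:,1]-q[1])-q[2],[.535,-.21,.044],loss="soft_l1",f_scale=.001)
print(len(pts),f.x,np.abs(f.fun).max())
b=[wplane(w,q,.024) for q in [(305,187),(343,186)]];print(b,np.linalg.norm(b[0]-b[1]))
v=b[1]-b[0];n=np.array([-v[1],v[0],0])
for s in(1,-1): print("third/centroid",(b[0]+b[1])/2+s*n*np.sqrt(3)/6)
x=cv2.resize(w["pixels"][140:290,260:390,::-1],None,fx=4,fy=4,interpolation=cv2.INTER_CUBIC);cv2.imwrite("pics/w4c.png",x)
E
```

```text
56 [ 0.535  -0.2112  0.0441] 0.0014771659866077078
[array([ 0.5237, -0.2284,  0.024 ]), array([ 0.5286, -0.191 ,  0.024 ])] 0.037741838480927464
third/centroid [ 0.5153 -0.2082  0.024 ]
third/centroid [ 0.5369 -0.2111  0.024 ]
```

View pics/w4c.png

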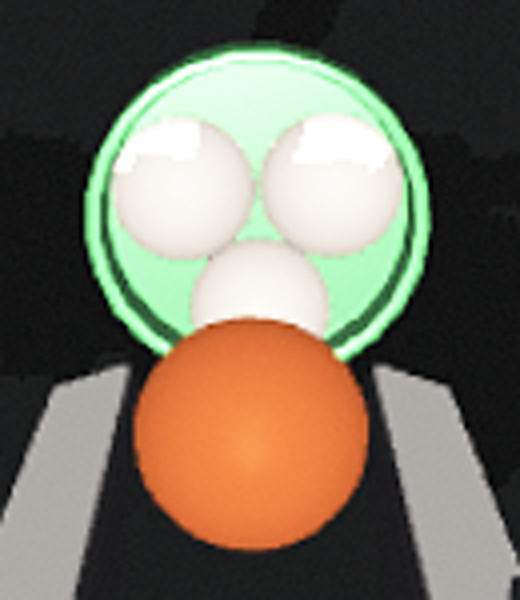

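```bash
python3 -m crank '[{"slide":[0.16,0.1,1],"turn":0},{"slide":[0,0,2],"turn":0},{"slide":[0,0,2],"turn":0},{"slide":[0,0,1.5],"turn":0},{"slide":[0,0,1],"turn":0},{"slide":[0,0,0.7],"turn":0},{"slide":[0,0,0.6],"turn":0},{"slide":[0,0,0.4],"turn":0},{"slide":[0,0,0],"turn":0},{"slide":[0,0,0],"turn":0}]'
python3 - <<'E'
from workcell import robot
import cv2,numpy as np
s=robot.sense();print(s["t"],s["tcp_pos"],s["width"],s["force"])
x=[]
for n,b in [("wrist",(240,130,400,270)),("scene",(200,160,320,265)),("side",(300,230,420,335))]:
    im=robot.get_image(n);np.savez(f"pics/{n}5.npz",tcp=s["tcp_pos"],ori=s["orientation"],**im)
    x.append(cv2.resize(im["pixels"][b[1]:b[3],b[0]:b[2],::-1],(400,350),interpolation=cv2.INTER_CUBIC))
cv2.imwrite("pics/s5.png",np.hstack(x[1:]));cv2.imwrite("pics/s5w.png",x[0])
from h import *
w=load("pics/wrist5.npz");c=segc(w,(3,120,80),(18,255,255),(230,100,420,330));p=wplane(w,c[0],s["tcp_pos"][2]+.0075);print(c,p,toolvec(w,p-w["tcp"])*100)
E
```

```text
t: 6.9
tcp_pos: [0.5372, -0.2113, 0.0508]
orientation: [180.0, 0.0, 81.0]
force: [-0.4, -0.8, -0.1]
width: 0.0356
6.9 [ 0.53718905 -0.21125421  0.05081393] 0.035628522346802055 [-0.3781932  -0.76056052 -0.08640842]
((322.112060546875, 248.0), 29.72404670715332) [ 0.53667625 -0.21190561  0.05831393] [-0.07252158 -0.03982691 -0.75001819]
```

View pics/s5.png

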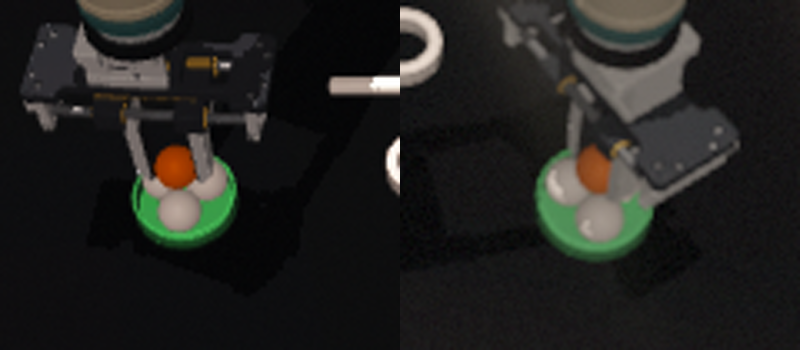

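View pics/s5w.png

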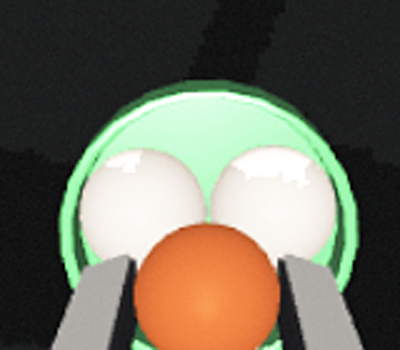

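The ball is centred in the hollow, about 5 mm above its seat. I lower in 1–2 mm steps and watch the force.

```bash
python3 -m crank '[{"slide":[0,0,0.1],"turn":0},{"slide":[0,0,0.1],"turn":0},{"slide":[0,0,0.1],"turn":0},{"slide":[0,0,0],"turn":0},{"slide":[0,0,0],"turn":0}]' - 3
python3 -m crank '[{"slide":[0,0,0.05],"turn":0},{"slide":[0,0,0.05],"turn":0},{"slide":[0,0,0],"turn":0},{"slide":[0,0,0],"turn":0}]'
python3 - <<'E'
from workcell import robot
import numpy as np
from h import *
s=robot.sense();print(s["t"],s["tcp_pos"],s["width"],s["force"])
im=robot.get_image("wrist");np.savez("pics/wrist6.npz",tcp=s["tcp_pos"],ori=s["orientation"],**im)
w=load("pics/wrist6.npz");c=segc(w,(3,120,80),(18,255,255),(230,100,420,330));p=wplane(w,c[0],s["tcp_pos"][2]+.0075);print(c,p,toolvec(w,p-w["tcp"])*100)
E
```

```text
t: 7.47
tcp_pos: [0.5368, -0.2111, 0.0474]
orientation: [-180.0, -0.0, 81.0]
force: [0.4, -0.0, -0.8]
width: 0.0356
t: 7.8
tcp_pos: [0.537, -0.2111, 0.0466]
orientation: [180.0, -0.0, 81.0]
force: [0.2, 0.3, 0.7]
width: 0.0355
7.8 [ 0.53699692 -0.21112479  0.04660749] 0.03554567683032857 [0.18946223 0.29704503 0.6991115 ]
((322.112060546875, 248.0), 29.72404670715332) [ 0.5364864  -0.21177803  0.05410749] [-0.0724924  -0.0398564  -0.75001985]
```

```bash
python3 -m crank '[{"slide":[0,0,0.05],"turn":0},{"slide":[0,0,0.05],"turn":0},{"slide":[0,0,0],"turn":0},{"slide":[0,0,0],"turn":0}]'
python3 - <<'E'
from workcell import robot
import numpy as np
from h import *
s=robot.sense();print(s["t"],s["tcp_pos"],s["width"],s["force"])
im=robot.get_image("wrist");np.savez("pics/wrist7.npz",tcp=s["tcp_pos"],ori=s["orientation"],**im)
w=load("pics/wrist7.npz");c=segc(w,(3,120,80),(18,255,255),(230,100,420,330));print(c)
x=[]
for n,b in [("scene",(200,160,320,265)),("side",(300,230,420,335))]:
    im=robot.get_image(n)
    x.append(cv2.resize(im["pixels"][b[1]:b[3],b[0]:b[2],::-1],(400,350),interpolation=cv2.INTER_CUBIC))
cv2.imwrite("pics/s7.png",np.hstack(x))
E
```

```text
t: 8.18
tcp_pos: [0.5371, -0.2111, 0.0457]
orientation: [180.0, -0.0, 81.0]
force: [-0.2, 0.6, 2.8]
width: 0.0355
8.1833 [ 0.53708005 -0.2111484   0.04573712] 0.03548315100306848 [-0.16012778  0.57450112  2.84723508]
((322.1206970214844, 248.5), 29.83739471435547)
```

View pics/s7.png

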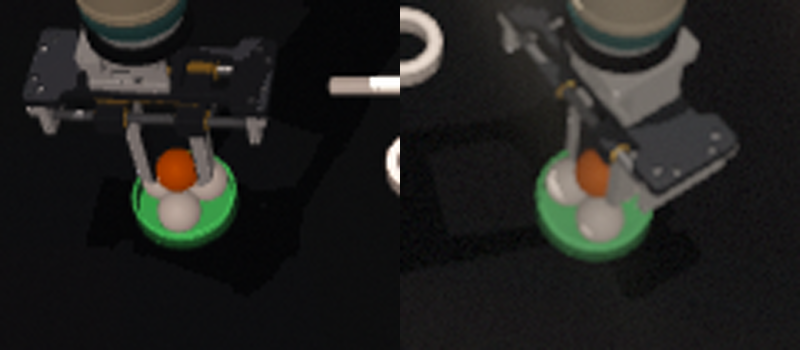

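Contact is felt (2.8 N up). I relieve 0.3 mm, then open to about 47 mm and wait.

```bash
python3 -m crank '[{"slide":[0,0,-0.03],"turn":0},{"slide":[0,0,0],"turn":0}]'
python3 -m crank '[{"slide":[0,0,0],"turn":0},{"slide":[0,0,0],"turn":0},{"slide":[0,0,0],"turn":0},{"slide":[0,0,0],"turn":0},{"slide":[0,0,0],"turn":0},{"slide":[0,0,0],"turn":0},{"slide":[0,0,0],"turn":0}]' 0
python3 - <<'E'
from workcell import robot
import numpy as np
from h import *
s=robot.sense();print(s["t"],s["tcp_pos"],s["width"],s["force"])
im=robot.get_image("wrist");np.savez("pics/wrist8.npz",tcp=s["tcp_pos"],ori=s["orientation"],**im)
w=load("pics/wrist8.npz");c=segc(w,(3,120,80),(18,255,255),(230,100,420,330));p=wplane(w,c[0],.053);print(c,p)
x=[cv2.resize(im["pixels"][130:270,240:400,::-1],(266,350))]
for n,b in [("scene",(200,160,320,265)),("side",(300,230,420,335))]:
    im=robot.get_image(n)
    x.append(cv2.resize(im["pixels"][b[1]:b[3],b[0]:b[2],::-1],(266,350),interpolation=cv2.INTER_CUBIC))
cv2.imwrite("pics/s8.png",np.hstack(x))
E
```

```text
t: 8.5
tcp_pos: [0.5368, -0.2111, 0.0457]
orientation: [180.0, -0.0, 81.0]
force: [-0.3, -0.1, 2.8]
width: 0.0358
t: 9.08
tcp_pos: [0.5368, -0.2111, 0.0457]
orientation: [-180.0, -0.0, 81.0]
force: [0.8, 0.0, 0.1]
width: 0.0468
9.0833 [ 0.53677966 -0.21112269  0.04567073] 0.046828662000394275 [0.83198871 0.00260288 0.10209033]
((322.5361328125, 248.4069061279297), 29.41189956665039) [ 0.53666353 -0.21157563  0.053     ]
```

View pics/s8.png

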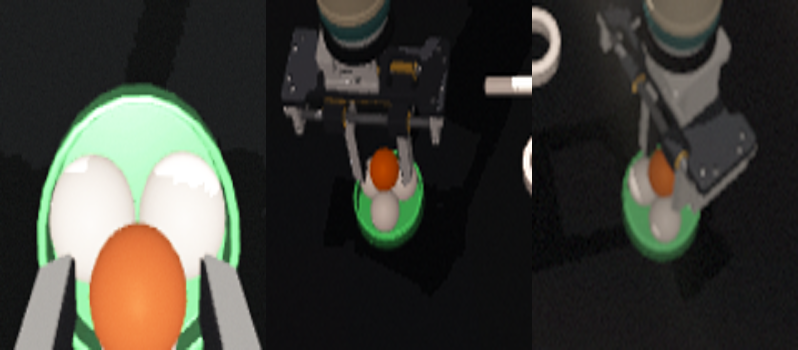

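Released: the ball rests at (0.5367, -0.2116), within 2 mm of the dish centre, and the force has dropped to zero. I retreat straight up and recheck the pyramid.

```bash
python3 -m crank '[{"slide":[0,0,0],"turn":0},{"slide":[0,0,-0.5],"turn":0},{"slide":[0,0,-1],"turn":0},{"slide":[0,0,-2],"turn":0},{"slide":[0,0,-3],"turn":0},{"slide":[0,0,-4],"turn":0},{"slide":[0,0,-4],"turn":0},{"slide":[0,0,-4],"turn":0},{"slide":[0,0,0],"turn":0}]' 0.4
python3 - <<'E'
from workcell import robot
import numpy as np
from h import *
s=robot.sense();print(s["t"],s["tcp_pos"],s["width"],s["force"])
im=robot.get_image("wrist");np.savez("pics/wrist9.npz",tcp=s["tcp_pos"],ori=s["orientation"],**im)
w=load("pics/wrist9.npz");c=segc(w,(3,120,80),(18,255,255),(230,100,420,330));p=wplane(w,c[0],.053);print(c,p)
x=[cv2.resize(im["pixels"][130:270,240:400,::-1],(266,350))]
for n,b in [("scene",(200,160,320,265)),("side",(300,230,420,335))]:
    im=robot.get_image(n)
    x.append(cv2.resize(im["pixels"][b[1]:b[3],b[0]:b[2],::-1],(266,350),interpolation=cv2.INTER_CUBIC))
cv2.imwrite("pics/s9.png",np.hstack(x))
E
```

```text
t: 9.98
tcp_pos: [0.541, -0.2133, 0.2408]
orientation: [179.1, 0.3, 81.0]
force: [1.4, -0.6, 1.1]
width: 0.066
9.9833 [ 0.54098751 -0.21328609  0.24080411] 0.06600524410152409 [ 1.40230444 -0.61617557  1.09876994]
((324.7272644042969, 173.9220733642578), 14.563080787658691) [ 0.53605106 -0.21131763  0.053     ]
```

View pics/s9.png

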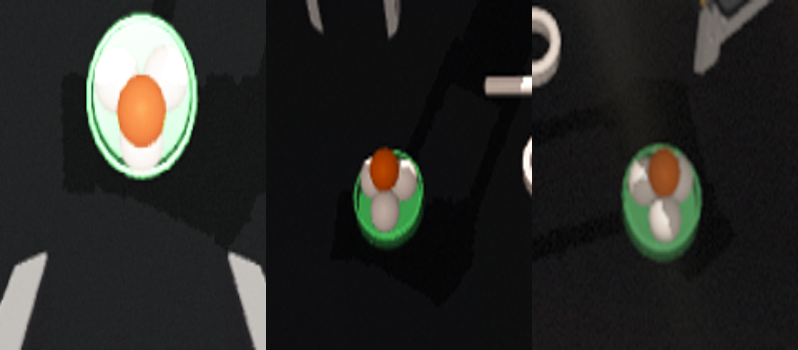

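The pyramid stands: orange ball at (0.536, -0.211), white balls in place. I move back over the pump.

```bash
python3 -m crank '[{"slide":[2,-0.5,0],"turn":0},{"slide":[2.5,-0.6,0],"turn":0},{"slide":[2.5,-0.6,0],"turn":0},{"slide":[2.5,-0.6,0],"turn":0},{"slide":[2.5,-0.6,0],"turn":0},{"slide":[2.5,-0.6,0],"turn":0},{"slide":[2.5,-0.6,0],"turn":0},{"slide":[2.5,-0.6,0],"turn":0},{"slide":[2.5,-0.6,0],"turn":0},{"slide":[2.5,-0.6,0],"turn":0}]' 0.6
python3 -m crank '[{"slide":[2.5,-0.6,0],"turn":0},{"slide":[2.5,-0.6,0],"turn":0},{"slide":[2.5,-0.6,0],"turn":0},{"slide":[2.5,-0.6,0],"turn":0},{"slide":[2.0,-0.5,0],"turn":0},{"slide":[0.6,0,0],"turn":0},{"slide":[0,0,0],"turn":0},{"slide":[0,0,0],"turn":0}]'
python3 - <<'E'
from workcell import robot
import numpy as np
from h import *
np.set_printoptions(precision=4,suppress=True)
s=robot.sense();print(s["t"],s["tcp_pos"],s["orientation"],s["width"],s["force"])
im=robot.get_image("wrist");np.savez("pics/wrist10.npz",tcp=s["tcp_pos"],ori=s["orientation"],**im)
w=load("pics/wrist10.npz")
c=segc(w,(100,100,40),(125,255,255),(250,120,400,300));print(c)
cv2.imwrite("pics/w10.png",cv2.resize(im["pixels"][110:290,240:400,::-1],(533,600)))
E
```

```text
t: 10.97
tcp_pos: [0.5154, 0.0414, 0.2288]
orientation: [-179.8, 0.0, 81.0]
force: [0.2, 0.3, -0.4]
width: 0.0751
t: 11.63
tcp_pos: [0.5078, 0.1684, 0.2297]
orientation: [-179.9, 0.1, 81.0]
force: [-0.0, -0.8, 0.0]
width: 0.0753
11.6333 [0.5078 0.1684 0.2297] [-179.8972    0.099    80.9925] 0.07534583660314768 [-0.0042 -0.8387  0.0344]
((322.7992248535156, 207.30409240722656), 22.320117950439453)
```

View pics/w10.png

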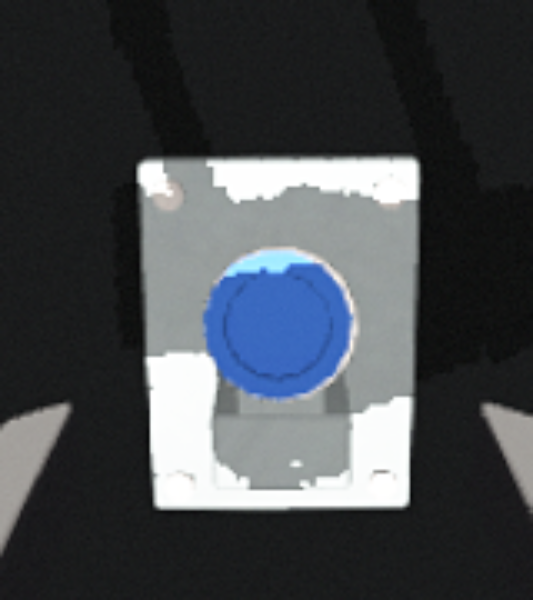

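```bash
python3 - <<'E'
from h import *
np.set_printoptions(precision=4,suppress=True)
w=load("pics/wrist10.npz")
c=lambda u,v:(240+u/3.333-.35,110+v/3.333-.35)
o,_=wray(w,c(279,323));p=wplane(w,c(279,323),.1727);print("rim centre",p)
print("implied R",np.linalg.norm(p-o)*np.sin(74/3.333/309.7))
C=np.array([wplane(w,c(*q),.014) for q in [(139,160),(419,160),(409,508),(155,508)]]);print(C,C.mean(0))
for i in range(4):
    d=C[(i+1)%4]-C[i];print(np.linalg.norm(d),np.degrees(np.arctan2(d[1],d[0])))
print("ball-based rim", np.array([.4978,.1704])+.012*np.sin(np.radians(15))*np.array([.988,-.156]))
for yaw in (-9,-8):
    a=np.array([np.cos(np.radians(yaw)),np.sin(np.radians(yaw))])
    k=p[:2]+.024*np.sin(np.radians(15))*a;print("knob",k,"tool",toolvec(w,np.array([*k,.1495])-w["tcp"])*100)
E
```

```text
rim centre [0.5006 0.1696 0.1727]
implied R 0.017793888756742177
[[0.4747 0.1188 0.014 ]
 [0.4917 0.2263 0.014 ]
 [0.6398 0.2046 0.014 ]
 [0.6227 0.0964 0.014 ]] [0.5572 0.1616 0.014 ]
0.10883163620570213 81.01361831437934
0.1497436503089129 -8.323932156718678
0.10956519630181347 -99.01413245169338
0.14968389996745443 171.39553422296922
ball-based rim [0.5009 0.1699]
knob [0.5067 0.1686] tool [ 0.0254 -0.0915  8.0189]
knob [0.5068 0.1687] tool [ 0.0362 -0.0916  8.0189]
```

The rim-based and ball-based estimates agree within 0.5 mm, and the stand yaw is -8.7°, matching the tool. I correct and descend.

```bash
python3 -m crank '[{"slide":[0.03,-0.09,1],"turn":0},{"slide":[0,0,2],"turn":0},{"slide":[0,0,2],"turn":0},{"slide":[0,0,2],"turn":0},{"slide":[0,0,1.5],"turn":0},{"slide":[0,0,1.1],"turn":0},{"slide":[0,0,0],"turn":0},{"slide":[0,0,0],"turn":0}]' 
python3 - <<'E'
from workcell import robot
import numpy as np
from h import *
np.set_printoptions(precision=4,suppress=True)
s=robot.sense();print(s["t"],s["tcp_pos"],s["orientation"],s["width"],s["force"])
im=robot.get_image("wrist");np.savez("pics/wrist11.npz",tcp=s["tcp_pos"],ori=s["orientation"],**im)
x=[cv2.resize(im["pixels"][150:325,220:420,::-1],(400,350))]
for n,b in [("scene",(330,110,450,215)),("side",(200,110,320,215))]:
    im=robot.get_image(n)
    x.append(cv2.resize(im["pixels"][b[1]:b[3],b[0]:b[2],::-1],(400,350),interpolation=cv2.INTER_CUBIC))
cv2.imwrite("pics/s11.png",np.hstack(x[:2]));cv2.imwrite("pics/s11b.png",x[2])
E
```

```text
t: 12.35
tcp_pos: [0.5069, 0.1685, 0.134]
orientation: [-179.9, 0.0, 80.9]
force: [-0.8, -1.2, 0.3]
width: 0.0747
12.35 [0.5069 0.1685 0.134 ] [-179.8977    0.0452   80.8794] 0.07471121324872029 [-0.8185 -1.2352  0.3073]
```

View pics/s11.png

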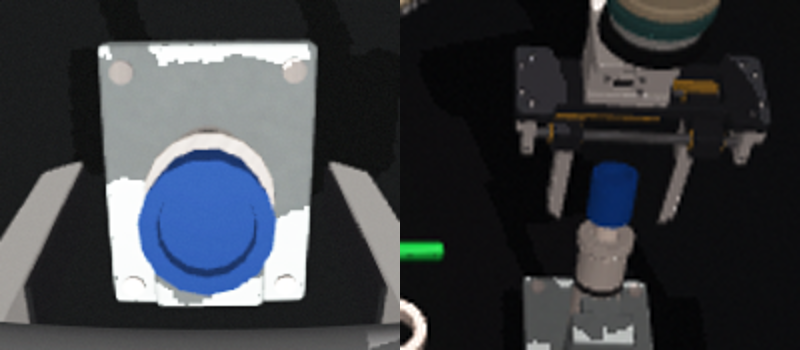

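View pics/s11b.png

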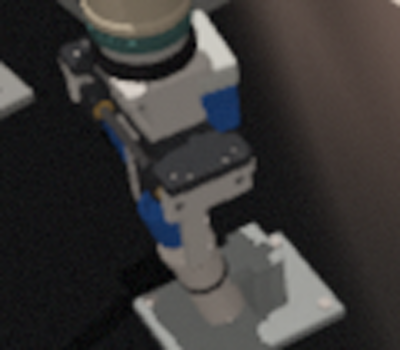

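The jaws straddle the knob symmetrically. Close gently, read forces, then firm up.

```bash
python3 -m crank '[{"slide":[0,0,0],"turn":0},{"slide":[0,0,0],"turn":0},{"slide":[0,0,0],"turn":0},{"slide":[0,0,0],"turn":0},{"slide":[0,0,0],"turn":0},{"slide":[0,0,0],"turn":0},{"slide":[0,0,0],"turn":0},{"slide":[0,0,0],"turn":0}]' -1 6
python3 -m crank '[{"slide":[0,0,0],"turn":0},{"slide":[0,0,0],"turn":0},{"slide":[0,0,0],"turn":0},{"slide":[0,0,0],"turn":0}]' -1 15
python3 - <<'E'
from workcell import robot
s=robot.sense();print(s["tcp_pos"],s["force"],s["torque"],s["width"])
E
```

```text
t: 13.17
tcp_pos: [0.5074, 0.1696, 0.1348]
orientation: [180.0, -0.0, 81.0]
force: [-0.5, 0.1, 0.4]
width: 0.0358
t: 13.5
tcp_pos: [0.5074, 0.1696, 0.1348]
orientation: [-180.0, -0.0, 81.0]
force: [-0.7, -0.0, 0.1]
width: 0.0358
[0.50735396 0.16960594 0.13481157] [-0.6586679  -0.02743317  0.08216851] [0.02988039 0.02430628 0.06304592] 0.03584572759756976
```

Gripped with no side load (<1 N). Draw along the axis: 15° in the tool's y–z plane, 4 mm per row, starting with 12 mm and a force check.

```bash
python3 -m crank '[{"slide":[0,-0.05,-0.19],"turn":0},{"slide":[0,-0.1,-0.39],"turn":0},{"slide":[0,-0.11,-0.39],"turn":0},{"slide":[0,-0.05,-0.19],"turn":0},{"slide":[0,0,0],"turn":0},{"slide":[0,0,0],"turn":0}]'
python3 - <<'E'
from workcell import robot
s=robot.sense();print(s["tcp_pos"],s["force"],s["torque"],s["width"])
E
```

```text
t: 14.0
tcp_pos: [0.5041, 0.1701, 0.1465]
orientation: [-180.0, -0.0, 81.0]
force: [0.4, 0.5, -2.6]
width: 0.0356
[0.50412164 0.17006013 0.14647447] [ 0.38506985  0.50539018 -2.64880874] [-0.00094403 -0.10109471 -0.02341551] 0.03564748794258916
```

Only the piston's weight (2.6 N) shows. I continue.

```bash
python3 -m crank '[{"slide":[0,-0.05,-0.19],"turn":0},{"slide":[0,-0.1,-0.39],"turn":0},{"slide":[0,-0.11,-0.39],"turn":0},{"slide":[0,-0.1,-0.39],"turn":0},{"slide":[0,-0.11,-0.39],"turn":0},{"slide":[0,-0.05,-0.19],"turn":0},{"slide":[0,0,0],"turn":0},{"slide":[0,0,0],"turn":0}]'
python3 - <<'E'
from workcell import robot
s=robot.sense();print(s["tcp_pos"],s["force"],s["torque"],s["width"])
E
```

```text
t: 14.67
tcp_pos: [0.499, 0.1709, 0.1659]
orientation: [180.0, -0.0, 81.0]
force: [-0.4, -0.5, -3.4]
width: 0.0358
[0.4990439  0.17088543 0.16592364] [-0.37850078 -0.46050393 -3.3645413 ] [ 0.01115847  0.04981674 -0.00395934] 0.03576969293988534
```

```bash
python3 -m crank '[{"slide":[0,-0.05,-0.19],"turn":0},{"slide":[0,-0.1,-0.39],"turn":0},{"slide":[0,-0.11,-0.39],"turn":0},{"slide":[0,-0.06,-0.23],"turn":0},{"slide":[0,-0.04,-0.15],"turn":0},{"slide":[0,0,0],"turn":0},{"slide":[0,0,0],"turn":0},{"slide":[0,0,0],"turn":0},{"slide":[0,0,0],"turn":0}]'
python3 - <<'E'
from workcell import robot
import numpy as np
from h import *
np.set_printoptions(precision=4,suppress=True)
s=robot.sense();print(s["t"],s["tcp_pos"],s["force"],s["torque"],s["width"])
x=[]
for n,b in [("scene",(345,110,445,210)),("side",(200,110,300,210)),("wrist",(0,0,640,400))]:
    im=robot.get_image(n);np.savez(f"pics/{n}12.npz",tcp=s["tcp_pos"],ori=s["orientation"],**im)
    x.append(cv2.resize(im["pixels"][b[1]:b[3],b[0]:b[2],::-1],(400,400),interpolation=cv2.INTER_CUBIC))
cv2.imwrite("pics/s12.png",np.hstack(x[:2]));cv2.imwrite("pics/w12.png",im["pixels"][:,:,::-1])
E
```

```text
t: 15.42
tcp_pos: [0.4955, 0.1714, 0.1791]
orientation: [-180.0, 0.0, 81.0]
force: [0.4, 0.3, -2.0]
width: 0.0357
15.4167 [0.4955 0.1714 0.1791] [ 0.4345  0.2551 -1.9558] [-0.0093  0.0411  0.016 ] 0.0356530317593674
```

View pics/s12.png

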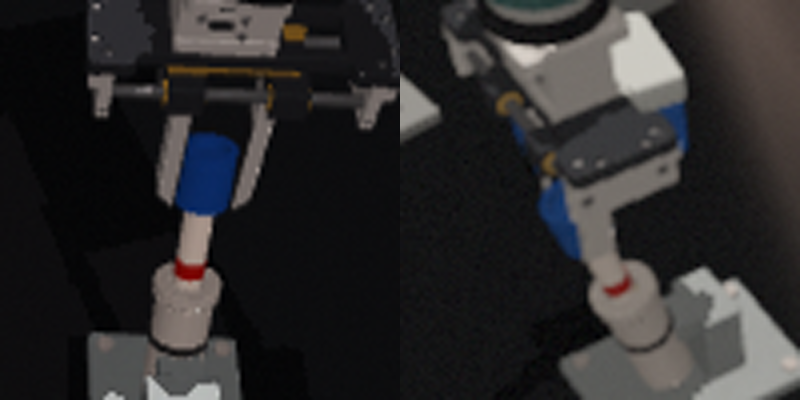

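View pics/w12.png

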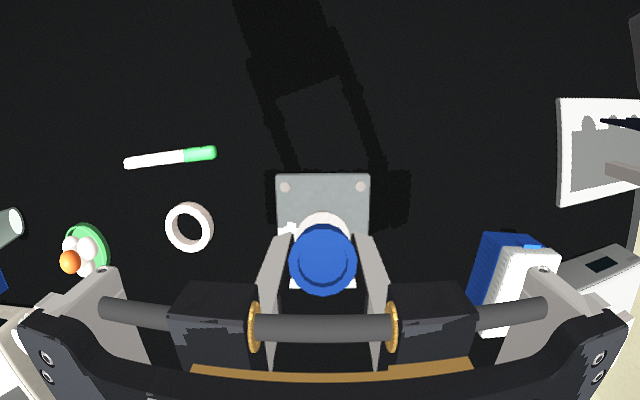

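The scene view shows the red band (crop (190,271)) clear of the mouth with white rod below it, and no yellow. The side view agrees. I check the draw numerically against the model and confirm the ball and bystanders.

```bash
python3 - <<'E'
from h import *
from scipy.optimize import minimize_scalar
np.set_printoptions(precision=4,suppress=True)
S0=load("pics/scene0.npz");S=load("pics/scene12.npz");D=load("pics/side12.npz");D0=load("pics/side0.npz")
a=np.array([-np.sin(np.radians(15))*np.cos(np.radians(8.7)),np.sin(np.radians(15))*np.sin(np.radians(8.7)),np.cos(np.radians(15))])
B=np.array([.5007,.1697,.1727])-.156*a;print("foot",B)
for n,im,box in [("S",S,(380,165,405,190)),("D",D,(240,165,275,190))]:
    hsv=cv2.cvtColor(im["pixels"],cv2.COLOR_RGB2HSV);m=cv2.inRange(hsv,(0,120,60),(8,255,255))|cv2.inRange(hsv,(170,120,60),(180,255,255))
    mm=np.zeros_like(m);mm[box[1]:box[3],box[0]:box[2]]=m[box[1]:box[3],box[0]:box[2]]
    ys,xs=np.nonzero(mm);c=(xs.mean(),ys.mean());o=im["T"][:3,3]
    # band-centre visible surface: shift 8 mm toward camera perpendicular to the axis
    def pt(z):
        p=B+z*a;v=o-p;v-=v@a*a;return p+.008*v/np.linalg.norm(v)
    f=minimize_scalar(lambda z:np.linalg.norm(proj(im,pt(z))-c),bounds=(.06,.16),method="bounded")
    yel=cv2.inRange(hsv,(20,120,80),(35,255,255))[box[1]:box[3]+15,box[0]:box[2]].sum()//255
    print(n,"red px",len(xs),c,"band barrel z",f.x,"resid px",f.fun,"drawn",f.x-.008-.058,"yellow px",yel)
for n,i0,i1 in [("S",S0,S),("D",D0,D)]:
    d=np.abs(i0["pixels"].astype(int)-i1["pixels"]).max(2)
    print(n)
# orange ball
cs=segc(S,(3,150,100),(18,255,255),(230,190,290,245));cd=segc(D,(3,150,80),(18,255,255),(330,255,390,315))
print("orange",tri([ray(S,cs[0]),ray(D,cd[0])]))
for n,u,v in [("side",D0,D),("scene",S0,S)]:
    cv2.imwrite(f"pics/cmp_{n}.png",cv2.resize(np.vstack([u["pixels"],v["pixels"]])[:,:,::-1],(480,600)))
E
```

```text
foot [0.5406 0.1636 0.022 ]
S red px 31 (np.float64(391.9032258064516), np.float64(177.16129032258064)) band barrel z 0.11176212041607547 resid px 0.20034802635102011 drawn 0.04576212041607546 yellow px 0
D red px 15 (np.float64(254.26666666666668), np.float64(181.53333333333333)) band barrel z 0.11182926912007903 resid px 0.35437986408003136 drawn 0.04582926912007903 yellow px 0
S
D
orange (array([ 0.5361, -0.2116,  0.0552]), [np.float64(0.00024656451612769257), np.float64(0.000246564516127767)])
```

View pics/cmp_side.png

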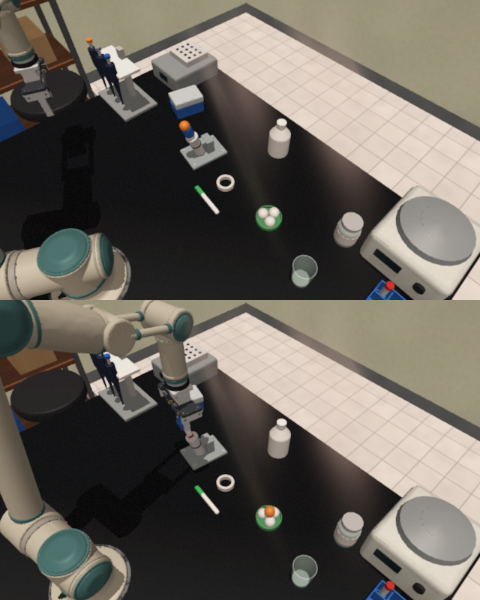

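The draw measures 45.8 mm in both views and 45.9 mm from the TCP. No yellow shows, the orange ball is on the pyramid, and the bystanders are unmoved. One last rest and force check, then hand in.

```bash
python3 -m crank '[{"slide":[0,0,0],"turn":0},{"slide":[0,0,0],"turn":0},{"slide":[0,0,0],"turn":0},{"slide":[0,0,0],"turn":0}]'
python3 - <<'E'
from workcell import robot
s=robot.sense();print(s["t"],s["tcp_pos"],s["force"],s["width"])
print(robot.hand_in())
E
```

```text
t: 15.9
tcp_pos: [0.4956, 0.1714, 0.1793]
orientation: [-180.0, -0.0, 81.0]
force: [0.2, -0.5, -3.1]
width: 0.0361
15.9 [0.49562688 0.17139038 0.1792527 ] [ 0.2195856  -0.4607312  -3.08819324] 0.03609527586014465
the job is handed in; nothing more can be done
None
```

The job is done and was handed in at 15.9 s. The orange ball sits on the three white balls, and the robot is still holding the piston drawn out of its barrel.

- **Ball:** I gripped it clear of the rim and lowered it until about 2.8 N of contact showed, then released it. It measured at (0.536, -0.212), about 1 mm from the dish centre. Its triangulated height was 55 mm against the nominal 53; the side and scene cameras also put the white balls about 2.5 mm high at the start.
- **Piston:** I gripped the knob at 15 N across its level axis and drew it along the 15° lean. The draw measures 45.8 mm in both the scene and side views and 45.9 mm from the tool position. The red band is out and no yellow shows. The force at hand-in was about 3 N, essentially the piston's weight, with under 1 N sideways.
- **Bystanders:** In the before and after side views, the bystanders that could be seen looked unmoved. I did not measure each one, and the arm hides most of the tip box in that view.

No check failed. The only disagreement was the roughly 2 mm height difference for the ball noted above.

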